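# Stack the ink dishes on their stand

## Task

Put the ink dishes away in one stack on the round wooden stand, building it from the bottom up one piece at a time: the blue dish in the stand first, then the green dish on it, then the yellow dish, and last the red lid, each fully seated in the one below. Keep them upright, set each down without dropping it, and do not disturb the white dish, the purple tape roll, the eraser, the ink bottle or the pen pot.

Things in the scene. Friction and masses are not known exactly. Their poses are not given: they have to be found in the camera images.
- blue_dish: round dark blue ceramic ink dish, 62 mm outer diameter, 32 mm tall, about 0.12 kg. Origin: centre of its underside, z up. Its foot (48 mm diameter, 6 mm tall) drops into the mouth (54 mm) of a dish below until the 62 mm body's shoulder rests on that rim, origin then 26 mm above the lower dish's origin; sides straight from 6 to 32 mm. Goes into the stand: seated, its origin is 10 mm above the stand's origin.
- green_dish: round green ceramic ink dish, 62 mm outer diameter, 32 mm tall, about 0.12 kg. Origin: centre of its underside, z up. Its foot (48 mm diameter, 6 mm tall) drops into the mouth (54 mm) of a dish below until the 62 mm body's shoulder rests on that rim, origin then 26 mm above the lower dish's origin; sides straight from 6 to 32 mm. Goes on the blue dish.
- yellow_dish: round yellow ceramic ink dish, 62 mm outer diameter, 32 mm tall, about 0.12 kg. Origin: centre of its underside, z up. Its foot (48 mm diameter, 6 mm tall) drops into the mouth (54 mm) of a dish below until the 62 mm body's shoulder rests on that rim, origin then 26 mm above the lower dish's origin; sides straight from 6 to 32 mm. Goes on the green dish.
- lid: glossy red lid, 48 mm tall, about 0.09 kg. Origin: centre of its underside, z up. From the bottom: plug 48 mm in diameter, 6 mm tall; disc 62 mm in diameter, 8 mm thick; upright round knob 20 mm in diameter, 14 to 48 mm above the origin, gripped from above. Goes on the yellow dish (origin 26 mm above the dish's).
- stand: round brown wooden stand, fixed to the desk, 80 mm in diameter, 16 mm tall, with a round recess in its top 54 mm across and 7 mm deep for the foot of a dish. Origin: centre of its underside, on the desk, z up.
- white_dish: white ink dish of the same shape and size as the others (62 mm diameter, 32 mm tall); to be left where it is. Origin: centre of its underside.
- tape: purple roll of tape lying flat, 70 mm outer diameter, 50 mm hole, 18 mm tall; to be left where it is. Origin: centre of its underside.
- eraser: white eraser in a grey sleeve, 45 x 18 x 12 mm (long along its x); to be left where it is. Origin: centre of its underside.
- ink_bottle: small amber ink bottle with a black cap and a paper label, 40 mm diameter, 55 mm tall; to be left where it is. Origin: centre of its underside.
- pen_pot: dark steel pen pot, 68 mm diameter, 90 mm tall, with pens in it that reach up to 155 mm above the desk; to be left where it is. Origin: centre of its underside.
Not all that is in view belongs to the job. Of the things shaped like the blue_dish, the blue one is meant.

How it is judged (in metres and radians):
On the way, in this order (a step that is already met when the one before it is completed fails the run):
1. the blue dish is seated, upright, in the stand (horizontal distance between blue_dish and stand below 0.006 m and z of blue_dish in the frame of stand between 0.007 and 0.013 m and angle between blue_dish's own z axis and vertical below 0.08 rad), for 0.2 s.
2. the green dish is seated, upright, in the blue dish (horizontal distance between green_dish and blue_dish below 0.006 m and z of green_dish in the frame of blue_dish between 0.023 and 0.029 m and angle between green_dish's own z axis and vertical below 0.08 rad), for 0.2 s.
3. the yellow dish is seated, upright, in the green dish (horizontal distance between yellow_dish and green_dish below 0.006 m and z of yellow_dish in the frame of green_dish between 0.023 and 0.029 m and angle between yellow_dish's own z axis and vertical below 0.08 rad), for 0.2 s.
4. the lid is seated, upright, in the yellow dish (horizontal distance between lid and yellow_dish below 0.006 m and z of lid in the frame of yellow_dish between 0.023 and 0.029 m and angle between lid's own z axis and vertical below 0.08 rad), for 0.2 s.
At the end, for the whole second after the job is handed in: Blue dish in the stand, green dish on blue, yellow on green, lid on yellow: each centred on the piece below within 6 mm, at its seated height (10 mm over the stand's origin, 26 mm over the lower dish's) within 3 mm, upright within 0.08 rad, at rest (under 0.02 m/s) (all of step 1 and all of step 2 and all of step 3 and all of step 4 and linear speed of each of blue_dish, green_dish, yellow_dish, lid below 0.02 m/s); the robot touches nothing.
It fails at once if a dish or the lid is tipped by more than 0.7 rad (angle between any of blue_dish, green_dish, yellow_dish, lid's own z axis and vertical above 0.7 rad).
It fails at once if a dish or the lid is dropped (moves faster than 0.5 m/s while the fingers do not hold it, a fall of about 13 mm) ((linear speed of blue_dish above 0.5 m/s and contact force between the fingers and blue_dish below 0.01 N) or (linear speed of green_dish above 0.5 m/s and contact force between the fingers and green_dish below 0.01 N) or (linear speed of yellow_dish above 0.5 m/s and contact force between the fingers and yellow_dish below 0.01 N) or (linear speed of lid above 0.5 m/s and contact force between the fingers and lid below 0.01 N)).
It fails at once if the white dish, tape roll, eraser, ink bottle or pen pot is moved by more than 15 mm or tipped by more than 0.5 rad (distance of any of white_dish, tape, eraser, ink_bottle, pen_pot from where it was at the start of the episode above 0.015 m or angle between any of white_dish, tape, eraser, ink_bottle, pen_pot's own z axis and vertical above 0.5 rad).
It also fails if it takes over 120 s, if anything falls off the work surface, if the arm or the gripper's body presses on something with over 40 N, if the wrist force passes 120 N, or if a joint passes its speed limit or range.

## Robot

A 6-joint arm with a two-finger parallel gripper is mounted at the origin on the work surface. World frame = base frame: x ahead of the robot, y to its left, z up, the work surface at z = 0. Lengths are in mm, angles in rad, forces in N, time in s.
With the tool pointing down it reaches from about 275 to 975 mm from the base axis. Payload 8.4 kg.
Tool frame: the origin (TCP) lies at the centre of the arm's flange, where the gripper is bolted on; the fingertips stand 190 mm ahead of it and the grasp point (between the pads) lies 171 mm ahead of it; z points along the fingers, y is the direction in which the jaws open and shut (so a half turn about z gives the same grasp; the last joint's range is limited). The gripper opens to 92 mm and grips with 3 to 60 N. Pads are 20 mm wide; open, the fingers measure 128 mm over their backs; the gripper's body (75 mm by 189 mm) begins 69 mm behind the grasp point.
Start: joints at [-1.297, 0.353, 1.633, -0, 1.155, -0.002], TCP at [170.197, -601.384, 404.683] pointing down, gripper open.
Joint ranges: [-2.63, 2.63], [-0.92, 2.1], [0.06, 2.66], [-1.3, 4.44], [0, 2.69], [-3.02, 3.02]. Speed limits (rad/s): [2.22, 2.22, 2.79, 3.14, 3.14, 3.14].

## Interface

Orientations are given as a rotation vector (axis times angle).
In Python, from cell import * gives the robot as it stands. The module is installed in compiled form; this text tells all that it offers.
- The arm moves only by the shell command python3 -m jog 'ROWS' [FORCE]. ROWS is JSON, a list that holds one entry, the list of rows, each a list of 7 numbers: the opening, from 0 (shut) to 1 (fully open), then the shift along the world's x, y, z in mm, then the turn, a rotation vector about the world's x, y, z in degrees. A call has exactly 5 rows; each row is the pose to reach, as a shift and turn from the pose commanded when the call began; what a row does not reach only later rows make up. A row lasts 1/12 s, in which the tool goes at most 41.7 mm and 7.16 degrees, less where a joint would pass 70% of its speed; a pose out of reach is approached as far as the arm can. A call with a gripper value outside its range is refused whole. The fingers move at their own pace and stop on an object; FORCE is the grip in N (left out, the last holds). Time passes only in rows, so rows that repeat a pose let the fingers close, or fill a call up. It gives the time, the measured TCP pose, the force and the opening at its end, in the units of the state.
- get_state(): the state, without advancing time (a new reading comes with each control period).
- camera(name): name is "scene" or "top" or "wrist"; returns the picture (400x640x3 uint8, red, green, blue); there is no depth.
- calibration(name): a dict with "fov_y" (degrees; the focal length in pixels is half the picture's height over the tangent of half this angle, whatever the lens; pixels are square), "cx", "cy" (the principal point, pixels), "rvec" (rotation vector, rad) and "tvec" (3), from world to camera coordinates, as OpenCV has them. Camera axes: x right, y down, z forward; pixel columns grow to the right and rows downward; lengths in mm; the calibration is good to about 2 mm. A picture is of the moment at which its call begins: read the wrist's pose just before it. calibration takes no time and is no camera call; for the wrist camera it gives the pose at the moment of the call.
- hand_in(): hands the job in, once; it reports no verdict.
The state is a dict: "t": time; "joint_positions": joint angles; "qvel": joint speeds; "tau": joint torques, N m; "eef_pos": TCP position; "tcp_rot": TCP orientation; "force": force on the tool from outside, world axes, zero at the start; "wrist_torque": the same for the moment, N m; "opening": finger opening in mm.
Only numpy, scipy, OpenCV 4.12 (cv2) and the standard library are available. Lean on these libraries where they do the work, as an engineer would, in place of code of your own. Each camera call takes 0.05 s, during which the arm holds its last target. There are 200 camera calls.

## Working session

There is one attempt and no reset: what is moved stays moved. The work goes in short steps, Python scripts to look and compute and a shell command to move; the robot and the scene stay as the last step left them, time stands still between calls to the robot, and variables do not carry over. Pictures are saved under pics/ and viewed, about 12 in all and at most 16, crops included, and the job is handed in when it is done.

```bash
mkdir -p pics; cat > h.py <<'E'
from cell import *
import numpy as np, cv2
def save(n,fn):
    s=get_state(); c=calibration(n); im=camera(n); cv2.imwrite('pics/'+fn,im[:,:,::-1]); return im,c
def K(c,im_h=400):
    f=im_h/2/np.tan(np.radians(c['fov_y'])/2); return np.array([[f,0,c['cx']],[0,f,c['cy']],[0,0,1]])
def ray(c,u,v,z):
    R=cv2.Rodrigues(np.array(c['rvec'],float))[0]; t=np.array(c['tvec'],float).ravel()
    o=-R.T@t; d=R.T@np.linalg.inv(K(c))@np.array([u,v,1.])
    return o+d*(z-o[2])/d[2]
def proj(c,p):
    return cv2.projectPoints(np.array(p,float).reshape(-1,3),np.array(c['rvec'],float),np.array(c['tvec'],float),K(c),None)[0].reshape(-1,2)
E
python3 - <<'E'
from h import *
for n in ('top','scene'):
    im,c=save(n,n+'0.png'); print(n,c)
print(get_state())
E
```

```text
top {'fov_y': 51.964239906704485, 'cx': 317.09714866209725, 'cy': 197.6448609548137, 'rvec': array([ 2.09734257, -2.12652976,  0.16046336]), 'tvec': array([ 34.33404084, 525.46550742, 917.44179893])}
scene {'fov_y': 44.06601075129738, 'cx': 313.2989843396006, 'cy': 203.5574271322153, 'rvec': array([ 1.92545026,  1.09055888, -0.60116182]), 'tvec': array([-271.84015309, -189.58725234, 1609.13782644])}
{'t': 0.1, 'joint_positions': array([-1.29738691e+00,  3.53602010e-01,  1.63402923e+00, -2.27142890e-05,
        1.15520413e+00, -2.40369313e-03]), 'qvel': array([ 0.0001929 , -0.00263328, -0.0014265 ,  0.00156486,  0.001223  ,
       -0.00125548]), 'tau': array([-1.92934835e-04, -5.94909346e+01, -3.34931123e+01,  6.98767975e-02,
        1.83722813e-02, -3.95389509e-05]), 'eef_pos': array([ 170.14717481, -601.18980192,  404.0372452 ]), 'tcp_rot': array([-3.11054737e+00, -4.31719654e-01,  2.95919304e-04]), 'force': array([ 0.11427778, -0.18936711, -0.6958992 ]), 'wrist_torque': array([ 0.04653111,  0.02284551, -0.01657548]), 'opening': 91.90879157054292}
```

View pics/top0.png

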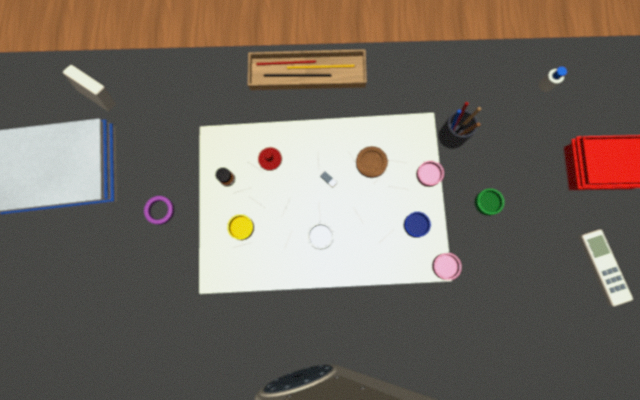

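View pics/scene0.png

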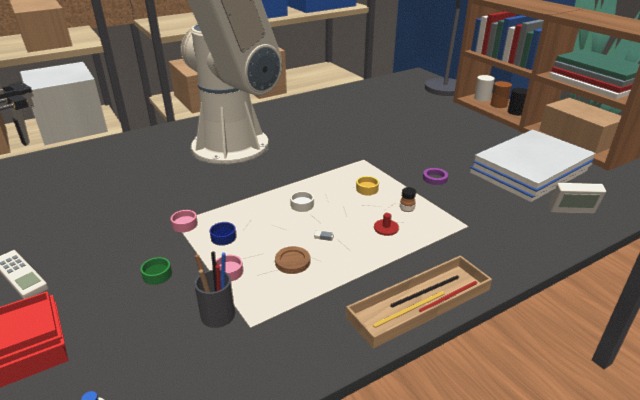

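The top view shows blue at (417,224), green (490,201), yellow (241,227), lid (270,158), stand (372,161) and white (321,236). There are also two pink decoys near (430,173) and (447,265), and the pot is near (458,128). Next I'll localise the pieces by fitting projected cylinder silhouettes in both cameras.

```bash
cat > loc.py <<'E'
from h import *
from scipy.optimize import least_squares
def circ(x,y,z,r): 
    a=np.linspace(0,2*np.pi,60); return np.c_[x+r*np.cos(a),y+r*np.sin(a),0*a+z]
P={'d':[(0,24),(6,24),(6,31),(32,31)],'lid':[(0,24),(6,31),(14,31),(14,10),(48,10)],'st':[(0,40),(16,40)]}
def mask(im,col,box=None):
    h=cv2.cvtColor(im,cv2.COLOR_RGB2HSV).astype(int); H,S,V=h[...,0],h[...,1],h[...,2]
    m={'blue':(H>105)&(H<130)&(S>120)&(V>40),'green':(H>45)&(H<80)&(S>120)&(V>40),'yellow':(H>20)&(H<35)&(S>130),
       'red':((H<6)|(H>174))&(S>150)&(V>50),'brown':(H>6)&(H<18)&(S>90)&(V>50)}[col].astype(np.uint8)
    n,l,s,c=cv2.connectedComponentsWithStats(m); return l,s,c
def centre(im,c,col,near):
    l,s,ce=mask(im,col); 
    ok=[i for i in range(1,len(s)) if s[i,4]>40]; i=min(ok,key=lambda i:np.hypot(*(ce[i]-near)))
    x,y,w,h=s[i,:4]; hull=cv2.convexHull(np.argwhere(l==i)[:,::-1].astype(np.int32))
    m=cv2.moments(hull); return np.array([m['m10']/m['m00'],m['m01']/m['m00']]),(int(w),int(h))
def fit(c,kind,uv,z0=0):
    def g(p):
        pts=np.vstack([circ(p[0],p[1],z0+z,r) for z,r in P[kind]])
        q=cv2.convexHull(proj(c,pts).astype(np.float32)); m=cv2.moments(q); g.bb=np.ptp(q[:,0],axis=0)
        return np.array([m['m10']/m['m00'],m['m01']/m['m00']])-uv
    r=least_squares(g,ray(c,*uv,16)[:2],diff_step=1e-3); g(r.x); return r.x,g.bb
E
python3 - <<'E'
from loc import *
T=cv2.imread('pics/top0.png')[:,:,::-1].copy();S=cv2.imread('pics/scene0.png')[:,:,::-1].copy()
ct,cs=calibration('top'),calibration('scene')
for col,k,a,b in [('blue','d',(417,224),(223,233)),('green','d',(490,201),(156,270)),('yellow','d',(241,227),(367,186)),('red','lid',(270,158),(387,225)),('brown','st',(372,161),(293,260))]:
    for im,c,n in((T,ct,a),(S,cs,b)):
        uv,wh=centre(im,c,col,n); p,bb=fit(c,k,uv); print(col,uv.round(1),wh,p.round(1),bb.round(1))
for n,uv,z in [('pinkA',(430,173),30),('pinkB',(447,265),30),('white',(321,236),30),('pot',(458,128),60),('bottle',(224,176),40),('eraser',(328,179),10)]: print(n,ray(ct,*uv,z).round(0))
E
```

```text
blue [416.8 224.3] (25, 24) [ 462.7 -208.3] [28.5 27.2]
blue [222.3 233. ] (25, 21) [ 461.5 -209.2] [27.5 24.5]
green [489.3 201.4] (29, 27) [ 515.2 -383.2] [30.5 27.4]
green [155.7 270.3] (30, 28) [ 513.6 -383.2] [31.9 28.2]
yellow [240.  226.8] (25, 25) [462.8 214.1] [27.9 26.8]
yellow [367.  182.4] (21, 12) [449.4 222.5] [23. 20.]
red [269.4 158.4] (22, 22) [634.9 146.5] [25.1 24.8]
red [386.1 225. ] (23, 22) [634.8 145.6] [25.8 24.4]
brown [371.4 161.5] (30, 30) [ 622.2 -107.4] [32.9 32.9]
brown [292.  259.5] (35, 26) [ 622.  -108.3] [35.9 28.4]
pinkA [ 585. -245.   30.]
pinkB [ 366. -270.   30.]
white [437.  19.  30.]
pot [ 686. -310.   60.]
bottle [584. 252.  40.]
eraser [579.   1.  10.]
```

Both cameras agree to within 1.5 mm, except the yellow dish in the scene view, where its mask was partial. Next I'll move over the blue dish.

```bash
python3 -m jog '[[[1,25,33,0,0,0,0],[1,50,67,0,0,0,0],[1,75,100,0,0,0,0],[1,100,134,0,0,0,0],[1,125,167,0,0,0,0]]]' 15
python3 -m jog '[[[1,25,33,-10,0,0,0],[1,50,67,-20,0,0,0],[1,75,100,-30,0,0,0],[1,100,134,-40,0,0,0],[1,125,167,-50,0,0,0]]]'
python3 -m jog '[[[1,25,33,-10,0,0,0],[1,42,58.5,-20,0,0,0],[1,42,58.5,-25,0,0,0],[1,42,58.5,-25,0,0,0],[1,42,58.5,-25,0,0,0]]]'
python3 - <<'E'
from h import *
s=get_state(); print(s['eef_pos'],s['tcp_rot'])
im,c=save('wrist','w1.png'); print(c); print(proj(c,[[462,-208.7,32],[462,-208.7,0]]))
E
```

```text
t: 0.52
eef_pos: [295.4, -433.0, 404.4]
tcp_rot: [-3.111, -0.431, 0.0]
force: [1.1, -0.4, -0.7]
opening: 91.8
t: 0.93
eef_pos: [416.9, -270.8, 355.7]
tcp_rot: [3.112, 0.432, 0.0]
force: [1.0, 0.0, -0.5]
opening: 92.2
t: 1.35
eef_pos: [458.0, -214.1, 330.8]
tcp_rot: [-3.111, -0.433, 0.002]
force: [-0.4, 0.1, 0.4]
opening: 91.8
[ 458.00222165 -214.09739989  330.81555833] [-3.11114371e+00 -4.33258830e-01  1.83940486e-03]
{'fov_y': 59.30946500058311, 'cx': 323.5022345443126, 'cy': 201.79758774098426, 'rvec': array([-2.34046457,  1.76769693,  0.22422501]), 'tvec': array([-331.55909485,  359.64312701,  413.65476831])}
[[317.97143031 192.60625056]
 [318.53638584 184.6843107 ]]
```

View pics/w1.png

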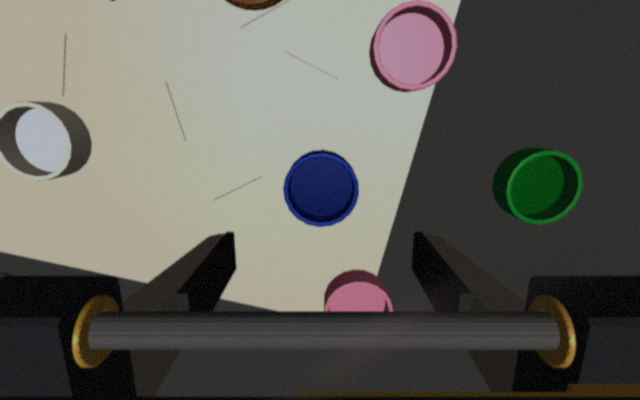

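```bash
python3 - <<'E'
from loc import *
im=cv2.imread('pics/w1.png')[:,:,::-1].copy(); s=get_state();print(s['eef_pos'],s['t']); c=calibration('wrist')
for col,n in (('blue',(321,188)),('green',(540,188))):
    uv,wh=centre(im,c,col,n); p,bb=fit(c,'d',uv); print(col,uv,wh,p,bb)
g=lambda p:print(proj(c,p))
R=cv2.Rodrigues(c['rvec'])[0]; print('cam',-R.T@c['tvec'])
E
```

```text
[ 457.90608151 -214.64406363  331.22144727] 1.4
blue [320.64379625 188.54613447] (74, 75) [ 464.02856282 -211.03804909] [76.14517 77.73427]
green [543.60017155 186.64104572] (78, 76) [ 515.58806241 -391.17626916] [92.32507 77.75705]
cam [ 524.70361332 -196.37384407  311.38129672]
```

```bash
python3 -m jog '[[[1,2,2,-20,0,0,0],[1,5,4.5,-45,0,0,0],[1,5,4.5,-70,0,0,0],[1,5,4.5,-90,0,0,0],[1,5,4.5,-100,0,0,0]]]'
python3 -m jog '[[[1,0,0,-15,0,0,0],[1,0,0,-25,0,0,0],[1,0,0,-31,0,0,0],[1,0,0,-31,0,0,0],[1,0,0,-31,0,0,0]]]'
python3 - <<'E'
from loc import *
for i in range(2):
    s=get_state(); im,c=save('wrist','w2.png'); print(s['eef_pos'],s['force'])
print(proj(c,circ(463,-210,32,31)[::15]))
E
```

```text
t: 1.82
eef_pos: [462.0, -210.6, 229.5]
tcp_rot: [-3.111, -0.429, 0.003]
force: [-0.5, 0.1, -0.1]
opening: 92.0
t: 2.23
eef_pos: [463.3, -210.0, 200.5]
tcp_rot: [3.112, 0.431, 0.0]
force: [-0.6, -0.4, 0.2]
opening: 92.2
[ 463.30921324 -209.95882914  200.50598984] [-0.58052902 -0.43114185  0.15314532]
[ 463.46449504 -209.92928486  200.77527184] [0.21695441 0.56127031 0.62535334]
[[341.00379531 206.07490318]
 [255.7900424  253.2097547 ]
 [307.73462195 326.58997518]
 [387.34812936 280.65031962]]
```

View pics/w2.png

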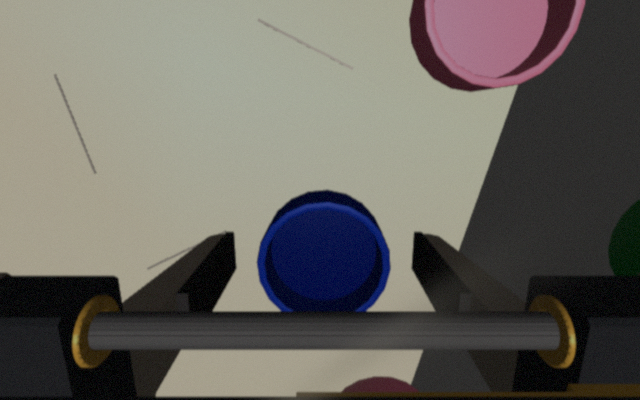

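The rim centre sits at about (324,262) against (323,266) predicted, so the error is under 2 mm. Closing the gripper.

```bash
python3 -m jog '[[[0,0,0,-1.5,0,0,0],[0,0,0,-1.5,0,0,0],[0,0,0,-1.5,0,0,0],[0,0,0,-1.5,0,0,0],[0,0,0,-1.5,0,0,0]]]' 15
python3 -m jog '[[[0,0,0,0,0,0,0],[0,0,0,0,0,0,0],[0,0,0,0,0,0,0],[0,0,0,10,0,0,0],[0,0,0,25,0,0,0]]]'
python3 -m jog '[[[0,0,0,20,0,0,0],[0,0,0,40,0,0,0],[0,0,0,60,0,0,0],[0,0,0,75,0,0,0],[0,0,0,75,0,0,0]]]'
python3 - <<'E'
from loc import *
im,c=save('wrist','w3.png'); s=get_state(); print(s['eef_pos'],s['force'],s['opening'])
E
```

```text
t: 2.75
eef_pos: [463.3, -209.6, 198.8]
tcp_rot: [3.112, 0.432, 0.0]
force: [-0.2, 0.3, 1.8]
opening: 62.3
t: 3.17
eef_pos: [462.6, -209.3, 223.1]
tcp_rot: [-3.11, -0.432, 0.004]
force: [0.7, -0.1, -1.0]
opening: 62.2
t: 3.58
eef_pos: [464.1, -210.0, 301.9]
tcp_rot: [3.109, 0.431, 0.006]
force: [0.8, -0.1, -0.4]
opening: 62.2
[ 463.64871481 -209.80401695  300.24610567] [ 0.15256307 -0.28811232 -0.58472321] 62.2674482955979
```

View pics/w3.png

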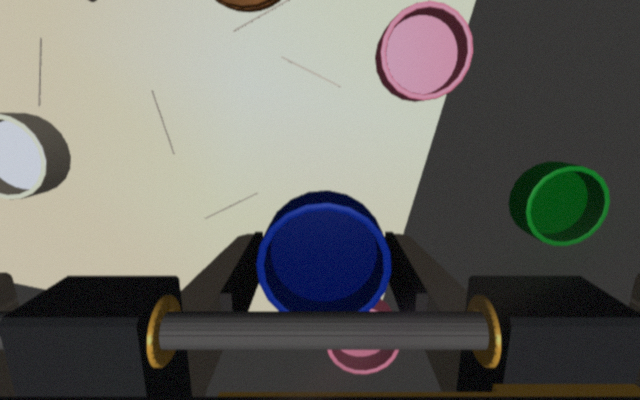

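```bash
python3 -m jog '[[[0,20,17,0,0,0,0],[0,45,40,0,0,0,0],[0,72,63,0,0,0,0],[0,92,80,0,0,0,0],[0,96,84,0,0,0,0]]]'
python3 -m jog '[[[0,0,0,0,0,0,0],[0,0,0,0,0,0,0],[0,0,0,0,0,0,0],[0,0,0,0,0,0,0],[0,0,0,0,0,0,0]]]'
python3 - <<'E'
from loc import *
im,c=save('wrist','w4.png'); s=get_state(); print(s['eef_pos'],s['tcp_rot'])
uv,wh=centre(im,c,'brown',(320,180)); p,bb=fit(c,'st',uv); print(uv,wh,p,bb)
print(proj(c,circ(622,-108,16,40)[::15]))
l,st,ce=mask(im,'blue'); i=1+np.argmax(st[1:,4]); print(st[i],ce[i]); print(proj(c,[s['eef_pos']+[0,0,-171+4]]))
E
```

```text
t: 4.05
eef_pos: [561.6, -123.3, 297.5]
tcp_rot: [-3.111, -0.435, -0.001]
force: [-0.3, -0.0, -0.0]
opening: 62.3
t: 4.47
eef_pos: [558.5, -126.4, 298.5]
tcp_rot: [-3.112, -0.43, 0.001]
force: [-0.5, 0.3, -1.1]
opening: 62.2
[ 558.68609732 -126.27488608  298.67433964] [-3.11199210e+00 -4.30146287e-01  2.66209374e-04]
[324.69894801 112.69369711] (108, 110) [ 623.45988541 -109.49678253] [110.260345 113.616196]
[[337.63279957  59.67992776]
 [268.28642864 102.26822125]
 [310.56021657 169.55606615]
 [375.77311719 127.20997446]]
[  256   192   136   121 11213] [322.57254972 254.47783822]
[[322.18855687 268.76372088]]
```

View pics/w4.png

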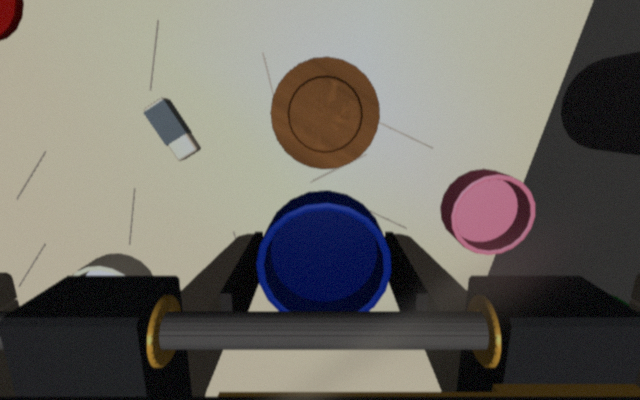

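The wrist view puts the stand at (623.5,-109.5) and the top view at (622,-108). The blue dish showed the same bias, so placing by the relative shift cancels it, which gives a TCP target of about (623.0,-108.6).

```bash
cat > st.py <<'E'
from cell import *
import numpy as np
a=[]
for i in range(4): camera('wrist'); a.append(get_state()['eef_pos'])
s=get_state(); print(np.mean(a,0).round(2),np.std(a,0).round(2),s['force'].round(2),round(s['opening'],1),s['t'])
E
python3 -m jog '[[[0,16,4.5,0,0,0,0],[0,34,9.5,0,0,0,0],[0,52,14.5,0,0,0,0],[0,62,17,0,0,0,0],[0,64.3,17.7,0,0,0,0]]]'
python3 -m jog '[[[0,0,0,-20,0,0,0],[0,0,0,-42,0,0,0],[0,0,0,-60,0,0,0],[0,0,0,-70,0,0,0],[0,0,0,-70,0,0,0]]]'
python3 st.py
```

```text
t: 4.93
eef_pos: [624.7, -107.9, 298.8]
tcp_rot: [3.111, 0.432, 0.002]
force: [0.2, 0.2, -1.2]
opening: 62.3
t: 5.35
eef_pos: [621.9, -108.0, 226.4]
tcp_rot: [-3.111, -0.431, 0.007]
force: [-1.4, 0.5, -0.9]
opening: 62.6
[ 623.44 -108.12  229.03] [0.47 0.02 0.77] [-0.19  0.46 -0.52] 62.6 5.55
```

```bash
python3 -m jog '[[[0,-0.4,-0.5,-4,0,0,0],[0,-0.4,-0.5,-8,0,0,0],[0,-0.4,-0.5,-12,0,0,0],[0,-0.4,-0.5,-14,0,0,0],[0,-0.4,-0.5,-16,0,0,0]]]'
python3 -m jog '[[[0,0,0,-1,0,0,0],[0,0,0,-2,0,0,0],[0,0,0,-3,0,0,0],[0,0,0,-3.5,0,0,0],[0,0,0,-3.5,0,0,0]]]'
python3 st.py
```

```text
t: 5.97
eef_pos: [623.0, -108.3, 212.2]
tcp_rot: [-3.112, -0.432, 0.001]
force: [-0.3, 0.6, -0.8]
opening: 62.1
t: 6.38
eef_pos: [623.1, -108.4, 209.0]
tcp_rot: [-3.112, -0.432, 0.0]
force: [-0.6, -0.5, -1.1]
opening: 62.4
[ 623.17 -108.41  209.18] [0.01 0.01 0.04] [ 0.35  0.29 -0.55] 62.2 6.5833
```

```bash
python3 -m jog '[[[0,0,0,-0.5,0,0,0],[0,0,0,-1,0,0,0],[0,0,0,-1,0,0,0],[0,0,0,-1,0,0,0],[0,0,0,-1,0,0,0]]]'
python3 st.py
```

```text
t: 7.0
eef_pos: [623.3, -108.4, 208.8]
tcp_rot: [3.112, 0.432, 0.001]
force: [-1.8, 0.8, 3.7]
opening: 62.4
[ 623.25 -108.42  208.78] [0.01 0.02 0.01] [-1.87  0.54  5.27] 62.6 7.2
```

```bash
python3 -m jog '[[[0.8,0,0,0,0,0,0],[0.8,0,0,0,0,0,0],[1,0,0,0,0,0,0],[1,0,0,0,0,0,0],[1,0,0,0,0,0,0]]]'
python3 -m jog '[[[1,0,0,5,0,0,0],[1,0,0,20,0,0,0],[1,0,0,45,0,0,0],[1,0,0,80,0,0,0],[1,0,0,115,0,0,0]]]'
python3 -m jog '[[[1,-10,-26,8,0,0,0],[1,-24,-61,8,0,0,0],[1,-38,-97,8,0,0,0],[1,-52,-133,8,0,0,0],[1,-66,-169,8,0,0,0]]]'
python3 -m jog '[[[1,-14,-36,0,0,0,0],[1,-28,-72,0,0,0,0],[1,-38,-98,0,0,0,0],[1,-41.6,-106.7,0,0,0,0],[1,-41.6,-106.7,0,0,0,0]]]'
cat > look.py <<'E'
from loc import *
import sys
# usage: col kind u v z0 [file]
col,k=sys.argv[1:3]; u,v,z0=map(float,sys.argv[3:6])
camera('wrist'); camera('wrist')
for i in range(2):
    s=get_state(); im,c=save('wrist',sys.argv[6]); uv,wh=centre(im,c,col,(u,v)); p,bb=fit(c,k,uv,z0); print(s['eef_pos'].round(2),'uv',uv.round(1),wh,bb.round(1),'fit',p.round(2))
E
python3 look.py green d 321 188 0 w5.png
```

```text
t: 7.62
eef_pos: [623.1, -108.4, 208.0]
tcp_rot: [-3.112, -0.432, 0.0]
force: [-0.6, -0.5, -0.3]
opening: 90.6
t: 8.03
eef_pos: [622.7, -108.3, 323.9]
tcp_rot: [-3.111, -0.432, 0.003]
force: [1.7, -0.3, -0.2]
opening: 91.8
t: 8.45
eef_pos: [556.3, -278.7, 331.8]
tcp_rot: [3.111, 0.433, 0.001]
force: [-0.9, -0.6, 0.8]
opening: 91.8
t: 8.87
eef_pos: [514.6, -386.0, 331.4]
tcp_rot: [3.112, 0.427, 0.0]
force: [-0.1, 0.7, -0.6]
opening: 91.9
[ 515.67 -383.55  331.2 ] uv [323.9 197. ] (75, 76) [75.7 77.5] fit [ 515.54 -384.27]
[ 515.98 -382.95  331.12] uv [324.5 197.6] (74, 76) [75.6 77.5] fit [ 515.49 -384.32]
```

View pics/w5.png

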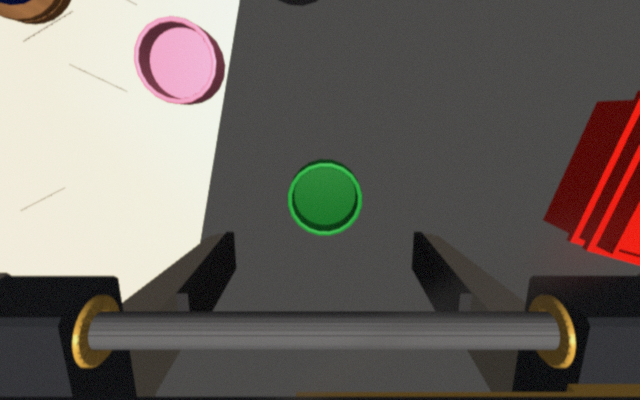

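```bash
python3 -m jog '[[[1,-0.6,-0.5,-20,0,0,0],[1,-0.6,-0.5,-45,0,0,0],[1,-0.6,-0.5,-75,0,0,0],[1,-0.6,-0.5,-95,0,0,0],[1,-0.6,-0.5,-105,0,0,0]]]'
python3 -m jog '[[[1,0,0,-12,0,0,0],[1,0,0,-22,0,0,0],[1,0,0,-27.5,0,0,0],[1,0,0,-27.5,0,0,0],[1,0,0,-27.5,0,0,0]]]'
python3 st.py
```

```text
t: 9.48
eef_pos: [514.9, -382.4, 223.4]
tcp_rot: [-3.108, -0.435, 0.004]
force: [0.4, -0.1, -0.6]
opening: 92.5
t: 9.9
eef_pos: [515.2, -384.7, 199.1]
tcp_rot: [3.111, 0.432, 0.001]
force: [0.5, -0.8, 0.4]
opening: 91.7
[ 515.26 -384.87  199.51] [0.04 0.02 0.07] [-0.14  0.64  0.33] 91.9 10.1
```

```bash
python3 -m jog '[[[1,0,1.2,-0.6,0,0,0],[1,0,1.2,-0.6,0,0,0],[0,0,1.2,-0.6,0,0,0],[0,0,1.2,-0.6,0,0,0],[0,0,1.2,-0.6,0,0,0]]]'
python3 -m jog '[[[0,0,0,0,0,0,0],[0,0,0,0,0,0,0],[0,0,0,0,0,0,0],[0,0,0,0,0,0,0],[0,0,0,0,0,0,0]]]'
python3 st.py
python3 -m jog '[[[0,0,0,6,0,0,0],[0,0,0,25,0,0,0],[0,0,0,50,0,0,0],[0,0,0,85,0,0,0],[0,0,0,120,0,0,0]]]'
python3 -m jog '[[[0,0,0,10,0,0,0],[0,10,25.5,12,0,0,0],[0,23,59,12,0,0,0],[0,36,92,12,0,0,0],[0,49,125,12,0,0,0]]]'
python3 - <<'E'
from loc import *
for f,col in (('w4.png','blue'),('g.png','green')):
    if f=='g.png': im,c=save('wrist',f)
    else: im=cv2.imread('pics/'+f)[:,:,::-1].copy()
    l,st,ce=mask(im,col); i=1+np.argmax(st[1:,4]); print(st[i],ce[i])
E
python3 st.py
```

```text
t: 10.52
eef_pos: [514.9, -383.4, 198.0]
tcp_rot: [3.112, 0.432, -0.0]
force: [0.6, -0.4, -0.3]
opening: 73.8
t: 10.93
eef_pos: [515.0, -383.4, 198.0]
tcp_rot: [3.112, 0.432, -0.0]
force: [0.2, 0.3, -0.3]
opening: 61.6
[ 514.95 -383.43  198.02] [0.01 0.   0.01] [-0.85 -0.53 -0.24] 61.7 11.1333
t: 11.55
eef_pos: [514.5, -383.0, 318.8]
tcp_rot: [-3.11, -0.432, 0.002]
force: [1.0, -1.5, -1.8]
opening: 61.9
t: 11.97
eef_pos: [563.9, -257.1, 329.9]
tcp_rot: [-3.112, -0.43, 0.0]
force: [0.3, 0.4, -2.6]
opening: 61.6
[  256   192   136   121 11213] [322.57254972 254.47783822]
[  255   193   138   120 13184] [323.40003034 256.13766687]
[ 564.34 -256.64  329.73] [0.46 1.53 0.02] [ 0.42  0.09 -1.36] 61.5 12.2167
```

```bash
python3 -m jog '[[[0,13,33,0,0,0,0],[0,26,66,0,0,0,0],[0,39,99,0,0,0,0],[0,50,128,0,0,0,0],[0,56,143,0,0,0,0]]]'
python3 -m jog '[[[0,2.7,6,-20,0,0,0],[0,2.7,6,-40,0,0,0],[0,2.7,6,-60,0,0,0],[0,2.7,6,-70,0,0,0],[0,2.7,6,-72,0,0,0]]]'
python3 st.py; python3 st.py
```

```text
t: 12.63
eef_pos: [620.6, -114.1, 329.9]
tcp_rot: [-3.111, -0.431, -0.0]
force: [0.3, 0.1, -1.0]
opening: 61.6
t: 13.05
eef_pos: [621.6, -110.4, 255.8]
tcp_rot: [-3.111, -0.43, 0.006]
force: [-0.3, -0.3, -2.4]
opening: 61.5
[ 622.65 -110.27  258.07] [0.39 0.13 0.91] [-0.38  0.55 -1.99] 61.9 13.25
[ 623.05 -109.75  259.18] [0.07 0.14 0.1 ] [ 0.83  0.48 -0.43] 61.9 13.45
```

```bash
python3 -m jog '[[[0,0.1,1.3,-5,0,0,0],[0,0.1,1.3,-10,0,0,0],[0,0.1,1.3,-14,0,0,0],[0,0.1,1.3,-16,0,0,0],[0,0.1,1.3,-16,0,0,0]]]'
python3 st.py
python3 -m jog '[[[0,0,0,-2,0,0,0],[0,0,0,-4,0,0,0],[0,0,0,-5,0,0,0],[0,0,0,-6,0,0,0],[0,0,0,-7,0,0,0]]]'
python3 st.py
```

```text
t: 13.87
eef_pos: [622.4, -108.0, 241.1]
tcp_rot: [-3.111, -0.432, 0.002]
force: [0.1, 0.1, -0.5]
opening: 61.6
[ 622.74 -108.09  241.83] [0.1  0.03 0.24] [ 0.1   0.24 -1.3 ] 61.9 14.0667
t: 14.48
eef_pos: [622.7, -108.1, 234.9]
tcp_rot: [-3.112, -0.432, 0.0]
force: [0.2, 0.0, -1.3]
opening: 61.6
[ 622.71 -108.12  234.88] [0.04 0.01 0.11] [-0.14 -0.59 -0.58] 62.0 14.6833
```

```bash
python3 -m jog '[[[0,0.3,-0.2,-0.5,0,0,0],[0,0.3,-0.2,-1,0,0,0],[0,0.3,-0.2,-1.5,0,0,0],[0,0.3,-0.2,-1.5,0,0,0],[0,0.3,-0.2,-1.5,0,0,0]]]'
python3 st.py
```

```text
t: 15.1
eef_pos: [623.2, -108.4, 234.0]
tcp_rot: [3.112, 0.432, 0.001]
force: [-1.4, 0.5, 5.0]
opening: 61.6
[ 623.14 -108.32  233.96] [0.01 0.01 0.02] [-1.82  1.7   6.08] 61.6 15.3
```

```bash
python3 -m jog '[[[0.8,0,0,0,0,0,0],[0.8,0,0,0,0,0,0],[1,0,0,0,0,0,0],[1,0,0,0,0,0,0],[1,0,0,0,0,0,0]]]'
python3 -m jog '[[[1,0,0,5,0,0,0],[1,0,0,20,0,0,0],[1,0,0,45,0,0,0],[1,0,0,75,0,0,0],[1,0,0,97,0,0,0]]]'
python3 -m jog '[[[1,-10,20,0,0,0,0],[1,-26,53,0,0,0,0],[1,-43,86,0,0,0,0],[1,-60,120,0,0,0,0],[1,-77,154,0,0,0,0]]]'
python3 -m jog '[[[1,-16,32,0,0,0,0],[1,-32,64,0,0,0,0],[1,-48,97,0,0,0,0],[1,-64,129,0,0,0,0],[1,-76,154,0,0,0,0]]]'
python3 -m jog '[[[1,-6,13,0,0,0,0],[1,-6,13,0,0,0,0],[1,-6,13,0,0,0,0],[1,-6,13,0,0,0,0],[1,-6,13,0,0,0,0]]]'
python3 look.py yellow d 321 190 0 w6.png
```

```text
t: 15.72
eef_pos: [623.0, -108.3, 233.3]
tcp_rot: [-3.112, -0.432, 0.0]
force: [-0.3, -0.3, 0.5]
opening: 91.1
t: 16.13
eef_pos: [623.3, -108.3, 332.8]
tcp_rot: [3.111, 0.432, 0.002]
force: [1.0, -0.2, 0.9]
opening: 91.8
t: 16.55
eef_pos: [545.1, 46.8, 331.0]
tcp_rot: [-3.112, -0.431, -0.001]
force: [0.2, 0.6, -0.2]
opening: 92.1
t: 16.97
eef_pos: [468.6, 201.6, 331.0]
tcp_rot: [-3.111, -0.433, -0.0]
force: [-0.4, 0.6, -0.6]
opening: 92.1
t: 17.38
eef_pos: [464.5, 211.9, 330.6]
tcp_rot: [3.112, 0.43, 0.0]
force: [-0.2, -0.1, -0.6]
opening: 91.9
[464.48 211.84 330.53] uv [323.4 198.2] (74, 75) [75.8 77.7] fit [463.4  211.01]
[464.44 211.91 330.5 ] uv [323.5 198.2] (74, 75) [75.8 77.7] fit [463.38 211.03]
```

View pics/w6.png

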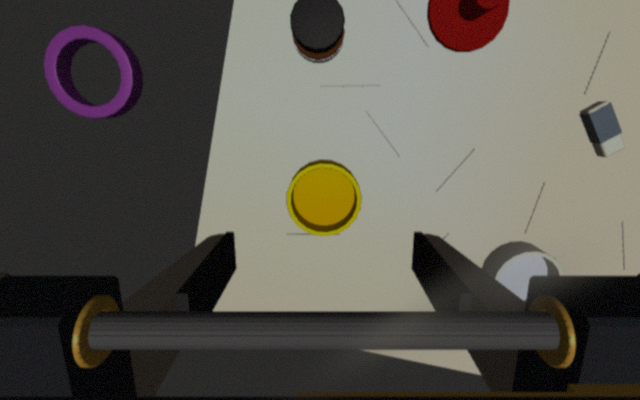

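```bash
python3 -m jog '[[[1,-1.5,0.1,-20,0,0,0],[1,-1.5,0.1,-45,0,0,0],[1,-1.5,0.1,-75,0,0,0],[1,-1.5,0.1,-95,0,0,0],[1,-1.5,0.1,-105,0,0,0]]]'
python3 -m jog '[[[1,0,0,-12,0,0,0],[1,0,0,-22,0,0,0],[1,0,0,-27.5,0,0,0],[1,0,0,-27.5,0,0,0],[1,0,0,-27.5,0,0,0]]]'
python3 st.py
```

```text
t: 18.0
eef_pos: [461.9, 212.0, 223.2]
tcp_rot: [3.111, 0.431, -0.005]
force: [-0.4, 0.0, 0.2]
opening: 91.8
t: 18.42
eef_pos: [462.8, 212.8, 198.3]
tcp_rot: [-3.112, -0.432, -0.0]
force: [0.8, 0.5, 0.3]
opening: 92.0
[462.87 212.92 198.71] [0.03 0.02 0.06] [ 0.04  0.74 -0.03] 92.0 18.6167
```

```bash
python3 -m jog '[[[1,0,-0.7,-0.3,0,0,0],[1,0,-0.7,-0.3,0,0,0],[0,0,-0.7,-0.3,0,0,0],[0,0,-0.7,-0.3,0,0,0],[0,0,-0.7,-0.3,0,0,0]]]'
python3 -m jog '[[[0,0,0,0,0,0,0],[0,0,0,0,0,0,0],[0,0,0,0,0,0,0],[0,0,0,0,0,0,0],[0,0,0,0,0,0,0]]]'
python3 st.py
python3 -m jog '[[[0,0,0,6,0,0,0],[0,0,0,25,0,0,0],[0,0,0,50,0,0,0],[0,0,0,85,0,0,0],[0,0,0,120,0,0,0]]]'
python3 -m jog '[[[0,0,0,10,0,0,0],[0,10,-20,12,0,0,0],[0,26,-52,12,0,0,0],[0,42,-84,12,0,0,0],[0,58,-116,12,0,0,0]]]'
python3 -m jog '[[[0,16,-32,0,0,0,0],[0,33,-66,0,0,0,0],[0,50,-100,0,0,0,0],[0,67,-134,0,0,0,0],[0,84,-168,0,0,0,0]]]'
python3 -m jog '[[[0,12,-24,0,0,0,0],[0,17,-34,0,0,0,0],[0,18.3,-36.5,0,0,0,0],[0,18.3,-36.5,0,0,0,0],[0,18.3,-36.5,0,0,0,0]]]'
python3 - <<'E'
from loc import *
im,c=save('wrist','y.png')
l,st,ce=mask(im,'yellow'); i=1+np.argmax(st[1:,4]); print(st[i],ce[i])
E
python3 st.py
```

```text
t: 19.03
eef_pos: [462.5, 212.1, 197.8]
tcp_rot: [-3.112, -0.432, -0.0]
force: [0.2, 0.5, 0.3]
opening: 73.8
t: 19.45
eef_pos: [462.6, 212.1, 197.7]
tcp_rot: [-3.112, -0.432, 0.0]
force: [-0.7, -0.4, 1.4]
opening: 61.5
[462.55 212.09 197.71] [0.02 0.   0.01] [ 0.39 -0.28 -0.26] 61.2 19.65
t: 20.07
eef_pos: [462.0, 211.8, 318.8]
tcp_rot: [3.111, 0.432, -0.003]
force: [0.1, 0.6, -1.8]
opening: 61.5
t: 20.48
eef_pos: [520.6, 95.0, 329.7]
tcp_rot: [-3.111, -0.434, 0.0]
force: [1.0, -0.4, -0.6]
opening: 61.4
t: 20.9
eef_pos: [604.8, -73.8, 329.3]
tcp_rot: [-3.112, -0.432, 0.001]
force: [1.3, -0.3, -1.6]
opening: 61.8
t: 21.32
eef_pos: [622.2, -107.3, 329.3]
tcp_rot: [-3.111, -0.432, 0.002]
force: [0.3, -0.0, -1.5]
opening: 61.7
[  254   190   140   124 13274] [323.29636884 255.55122796]
[ 622.45 -107.1   329.79] [0.12 0.15 0.1 ] [-0.26  0.93 -1.87] 61.8 21.5667
```

```bash
python3 -m jog '[[[0,0.5,-1.2,-16,0,0,0],[0,0.5,-1.2,-34,0,0,0],[0,0.5,-1.2,-50,0,0,0],[0,0.5,-1.2,-60,0,0,0],[0,0.5,-1.2,-62,0,0,0]]]'
python3 -m jog '[[[0,0,0,0,0,0,0],[0,0,0,0,0,0,0],[0,0,0,0,0,0,0],[0,0,0,0,0,0,0],[0,0,0,0,0,0,0]]]'
python3 st.py
```

```text
t: 21.98
eef_pos: [622.6, -109.1, 265.9]
tcp_rot: [-3.111, -0.432, 0.004]
force: [1.1, 1.2, 0.2]
opening: 61.4
t: 22.4
eef_pos: [623.6, -109.7, 268.5]
tcp_rot: [3.111, 0.432, 0.002]
force: [0.4, -0.1, -1.0]
opening: 61.3
[ 623.46 -109.65  268.17] [0.04 0.01 0.15] [-0.34  0.45 -0.32] 61.7 22.6
```

Target (623.0,-108.4), with the seat expected at about z = 259.7.

```bash
python3 -m jog '[[[0,-0.5,1.2,-1,0,0,0],[0,-0.5,1.2,-2,0,0,0],[0,-0.5,1.2,-3,0,0,0],[0,-0.5,1.2,-3,0,0,0],[0,-0.5,1.2,-3,0,0,0]]]'
python3 st.py
python3 -m jog '[[[0,0,0,-1.5,0,0,0],[0,0,0,-3,0,0,0],[0,0,0,-4,0,0,0],[0,0,0,-4.5,0,0,0],[0,0,0,-4.5,0,0,0]]]'
python3 st.py
```

```text
t: 23.02
eef_pos: [622.8, -108.4, 264.6]
tcp_rot: [-3.112, -0.432, 0.0]
force: [-0.1, 0.3, -1.0]
opening: 61.5
[ 622.86 -108.4   264.7 ] [0.02 0.02 0.04] [-0.3  -0.06 -0.93] 61.5 23.2167
t: 23.63
eef_pos: [622.8, -108.4, 260.0]
tcp_rot: [-3.112, -0.432, 0.001]
force: [-0.0, -0.1, -1.6]
opening: 61.5
[ 622.85 -108.41  260.2 ] [0.02 0.02 0.07] [-0.08 -0.16 -1.25] 61.5 23.8333
```

```bash
python3 -m jog '[[[0,0.2,0,-0.4,0,0,0],[0,0.2,0,-0.8,0,0,0],[0,0.2,0,-1.1,0,0,0],[0,0.2,0,-1.1,0,0,0],[0,0.2,0,-1.1,0,0,0]]]'
python3 st.py
```

```text
t: 24.25
eef_pos: [623.2, -108.4, 259.7]
tcp_rot: [3.112, 0.432, 0.001]
force: [-2.4, -0.1, 5.6]
opening: 61.5
[ 623.14 -108.41  259.7 ] [0.   0.01 0.01] [-2.37  0.9   6.14] 61.3 24.45
```

```bash
python3 -m jog '[[[0.8,0,0,0,0,0,0],[0.8,0,0,0,0,0,0],[1,0,0,0,0,0,0],[1,0,0,0,0,0,0],[1,0,0,0,0,0,0]]]'
python3 -m jog '[[[1,0,0,5,0,0,0],[1,0,0,20,0,0,0],[1,0,0,45,0,0,0],[1,0,0,65,0,0,0],[1,0,0,72,0,0,0]]]'
python3 -m jog '[[[1,1,20,0,0,0,0],[0.6,3,55,0,0,0,0],[0.6,5,92,0,0,0,0],[0.6,6.5,130,0,0,0,0],[0.6,8.5,168,0,0,0,0]]]'
python3 -m jog '[[[0.6,2,36,0,0,0,0],[0.6,3.5,70,0,0,0,0],[0.6,4.4,84,0,0,0,0],[0.6,4.4,85.4,0,0,0,0],[0.6,4.4,85.4,0,0,0,0]]]'
python3 -m jog '[[[0.6,0,0,0,0,0,0],[0.6,0,0,0,0,0,0],[0.6,0,0,0,0,0,0],[0.6,0,0,0,0,0,0],[0.6,0,0,0,0,0,0]]]'
python3 look.py red lid 321 190 0 w7.png
```

```text
t: 24.87
eef_pos: [623.0, -108.4, 259.0]
tcp_rot: [-3.112, -0.432, 0.0]
force: [-0.2, 0.3, -0.1]
opening: 90.5
t: 25.28
eef_pos: [624.0, -108.5, 334.4]
tcp_rot: [3.111, 0.432, 0.006]
force: [0.6, -0.5, 0.8]
opening: 92.0
t: 25.7
eef_pos: [631.2, 61.0, 330.8]
tcp_rot: [-3.112, -0.431, 0.001]
force: [0.5, -0.7, -0.3]
opening: 67.6
t: 26.12
eef_pos: [635.8, 145.3, 330.7]
tcp_rot: [3.111, 0.434, -0.001]
force: [-0.5, 0.1, 0.3]
opening: 55.3
t: 26.53
eef_pos: [636.0, 144.1, 331.2]
tcp_rot: [3.112, 0.43, 0.0]
force: [0.5, -1.0, 0.7]
opening: 54.9
[636.01 144.53 331.17] uv [323.4 193.1] (68, 67) [71.3 70.7] fit [635.95 143.98]
[636.   144.66 331.19] uv [323.5 193.1] (68, 67) [71.4 70.7] fit [635.95 144.05]
```

View pics/w7.png

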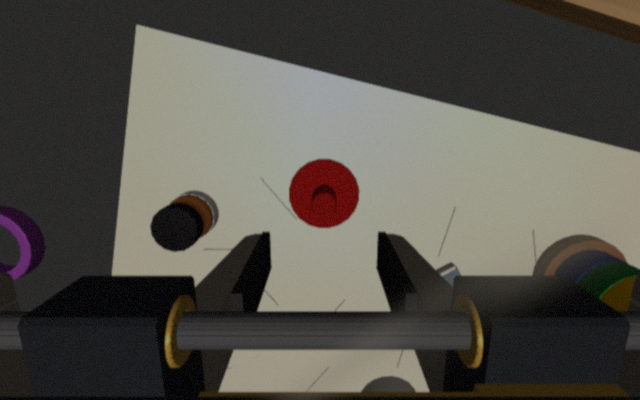

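```bash
python3 -m jog '[[[0.6,-0.5,0.3,-18,0,0,0],[0.6,-0.5,0.3,-40,0,0,0],[0.6,-0.5,0.3,-65,0,0,0],[0.6,-0.5,0.3,-82,0,0,0],[0.6,-0.5,0.3,-92,0,0,0]]]'
python3 -m jog '[[[0.6,0,0,-12,0,0,0],[0.6,0,0,-22,0,0,0],[0.6,0,0,-29,0,0,0],[0.6,0,0,-29,0,0,0],[0.6,0,0,-29,0,0,0]]]'
python3 st.py
```

```text
t: 27.15
eef_pos: [634.7, 145.2, 236.9]
tcp_rot: [3.112, 0.432, -0.004]
force: [-1.0, 0.1, -0.8]
opening: 55.3
t: 27.57
eef_pos: [635.6, 145.3, 210.2]
tcp_rot: [-3.112, -0.432, 0.0]
force: [0.0, 0.9, -0.1]
opening: 55.1
[635.8  145.38 210.88] [0.03 0.01 0.13] [ 0.04 -0.02  1.06] 55.0 27.7667
```

```bash
python3 -m jog '[[[0.6,-0.2,-0.4,-2,0,0,0],[0.6,-0.2,-0.4,-2.5,0,0,0],[0,-0.2,-0.4,-2.5,0,0,0],[0,-0.2,-0.4,-2.5,0,0,0],[0,-0.2,-0.4,-2.5,0,0,0]]]' 15
python3 -m jog '[[[0,0,0,0,0,0,0],[0,0,0,0,0,0,0],[0,0,0,0,0,0,0],[0,0,0,0,0,0,0],[0,0,0,0,0,0,0]]]'
python3 st.py
python3 -m jog '[[[0,0,0,6,0,0,0],[0,0,0,25,0,0,0],[0,0,0,50,0,0,0],[0,0,0,85,0,0,0],[0,0,0,120,0,0,0]]]'
python3 -m jog '[[[0,0,0,15,0,0,0],[0,-0.5,-10,20,0,0,0],[0,-1.5,-30,20,0,0,0],[0,-3,-60,20,0,0,0],[0,-4,-80,20,0,0,0]]]'
python3 -m jog '[[[0,-1,-20,0,0,0,0],[0,-1,-25,0,0,0,0],[0,-1,-25,0,0,0,0],[0,-1,-25,0,0,0,0],[0,-1,-25,0,0,0,0]]]'
python3 st.py
python3 - <<'E'
from loc import *
im,c=save('wrist','w8.png'); s=get_state(); print(proj(c,[s['eef_pos']-[0,0,160],s['eef_pos']-[0,0,194]]))
l,st,ce=mask(im,'red'); i=1+np.argmax(st[1:,4]); print(st[i],ce[i])
E
```

```text
t: 28.18
eef_pos: [635.3, 144.9, 207.7]
tcp_rot: [-3.112, -0.432, -0.0]
force: [0.1, -0.9, 0.1]
opening: 37.2
t: 28.6
eef_pos: [635.3, 144.9, 207.6]
tcp_rot: [-3.112, -0.432, -0.0]
force: [0.4, -0.0, -0.1]
opening: 19.2
[635.26 144.89 207.64] [0.01 0.01 0.01] [-0.41  0.52 -0.04] 19.9 28.8
t: 29.22
eef_pos: [634.7, 144.8, 328.5]
tcp_rot: [3.112, 0.432, -0.003]
force: [1.0, 0.9, -0.5]
opening: 19.8
t: 29.63
eef_pos: [630.4, 62.8, 346.7]
tcp_rot: [3.111, 0.433, -0.003]
force: [0.2, -0.1, -0.9]
opening: 19.3
t: 30.05
eef_pos: [630.2, 40.5, 347.2]
tcp_rot: [-3.111, -0.432, 0.001]
force: [-0.8, 0.0, -1.8]
opening: 19.4
[630.24  40.75 347.43] [0.02 0.03 0.07] [ 0.83 -0.15 -0.6 ] 19.5 30.25
[[322.38758498 276.18376438]
 [322.60150792 247.08083605]]
[ 267  189  114   65 4182] [323.42539455 217.505978  ]
```

View pics/w8.png

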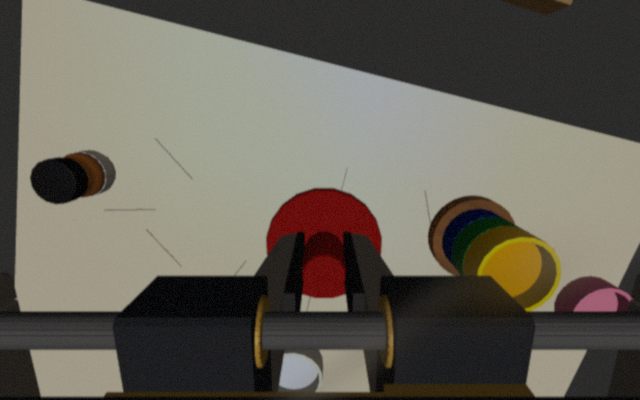

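The lid is held level with its disc centre at about (324,243), and the stack is upright at right. A quick check compares in-hand offsets with those of the dishes.

```bash
python3 - <<'E'
from loc import *
s=get_state(); c=calibration('wrist'); e=s['eef_pos']
n=np.array([.962,.272])
for k,dz,tops in (('d',199.0,'blue192 green193 yel190'),('lid',207.6,'189')):
    for o in (0,1,2,3,4):
        p=e[:2]+o*n; pts=np.vstack([circ(p[0],p[1],e[2]-dz+z,r) for z,r in P[k]]); q=proj(c,pts); print(k,o,q.min(0).round(1),q.max(0).round(1),tops)
E
```

```text
d 0 [254.  190.3] [390.4 329. ] blue192 green193 yel190
d 1 [253.9 188.3] [390.5 327.2] blue192 green193 yel190
d 2 [253.8 186.4] [390.6 325.3] blue192 green193 yel190
d 3 [253.6 184.4] [390.7 323.5] blue192 green193 yel190
d 4 [253.5 182.5] [390.8 321.6] blue192 green193 yel190
lid 0 [263.6 186.7] [381.1 300.1] 189
lid 1 [263.6 184.9] [381.2 298.5] 189
lid 2 [263.5 183. ] [381.3 296.8] 189
lid 3 [263.4 181.2] [381.4 295.2] 189
lid 4 [263.3 179.3] [381.4 293.5] 189
```

Lid and dish offsets match within 1 mm, so the lid uses the same target, with the seat at z ≈ 295.6.

```bash
python3 -m jog '[[[0,-1,-22,0,0,0,0],[0,-2.6,-55,0,0,0,0],[0,-4.2,-88,0,0,0,0],[0,-5.8,-122,0,0,0,0],[0,-6.8,-143,0,0,0,0]]]'
python3 -m jog '[[[0,-0.3,-6,0,0,0,0],[0,-0.3,-6,-12,0,0,0],[0,-0.3,-6,-26,0,0,0],[0,-0.3,-6,-36,0,0,0],[0,-0.3,-6,-40,0,0,0]]]'
python3 -m jog '[[[0,0,0,0,0,0,0],[0,0,0,0,0,0,0],[0,0,0,0,0,0,0],[0,0,0,0,0,0,0],[0,0,0,0,0,0,0]]]'
python3 st.py
```

```text
t: 30.72
eef_pos: [623.2, -105.3, 347.8]
tcp_rot: [3.111, 0.432, 0.0]
force: [-0.3, -0.1, -1.1]
opening: 19.4
t: 31.13
eef_pos: [622.6, -107.6, 305.2]
tcp_rot: [-3.11, -0.433, 0.004]
force: [-0.3, -0.6, -0.8]
opening: 19.6
t: 31.55
eef_pos: [623.4, -109.0, 308.2]
tcp_rot: [3.111, 0.432, 0.002]
force: [-1.0, -0.1, -0.6]
opening: 19.7
[ 623.25 -109.12  308.05] [0.05 0.04 0.1 ] [ 0.55  0.49 -1.76] 19.6 31.75
```

```bash
python3 -m jog '[[[0,-0.2,0.7,-2,0,0,0],[0,-0.2,0.7,-4,0,0,0],[0,-0.2,0.7,-6,0,0,0],[0,-0.2,0.7,-7,0,0,0],[0,-0.2,0.7,-7,0,0,0]]]'
python3 st.py
python3 -m jog '[[[0,0,0,-1.5,0,0,0],[0,0,0,-3,0,0,0],[0,0,0,-4,0,0,0],[0,0,0,-4.5,0,0,0],[0,0,0,-4.5,0,0,0]]]'
python3 st.py
```

```text
t: 32.17
eef_pos: [622.8, -108.4, 300.2]
tcp_rot: [-3.112, -0.432, 0.001]
force: [0.1, 0.5, -1.1]
opening: 19.4
[ 622.95 -108.4   300.54] [0.05 0.01 0.13] [-0.76  0.74 -1.08] 19.6 32.3667
t: 32.78
eef_pos: [622.9, -108.4, 295.9]
tcp_rot: [-3.112, -0.432, 0.0]
force: [0.1, -0.1, -0.3]
opening: 19.2
[ 622.96 -108.41  296.11] [0.02 0.01 0.07] [ 0.03 -0.07 -0.7 ] 19.7 32.9833
```

```bash
python3 -m jog '[[[0,0.1,0,-0.4,0,0,0],[0,0.1,0,-0.8,0,0,0],[0,0.1,0,-1.1,0,0,0],[0,0.1,0,-1.1,0,0,0],[0,0.1,0,-1.1,0,0,0]]]'
python3 st.py
```

```text
t: 33.4
eef_pos: [623.2, -108.4, 295.6]
tcp_rot: [3.112, 0.432, 0.001]
force: [-1.6, 0.2, 5.3]
opening: 19.8
[ 623.16 -108.41  295.58] [0.01 0.01 0.01] [-1.5  -0.45  6.25] 19.2 33.6
```

The lid is seated at exactly the predicted height. Next I'll release, rise and check.

```bash
python3 -m jog '[[[0.6,0,0,0,0,0,0],[0.6,0,0,0,0,0,0],[0.6,0,0,0,0,0,0],[0.6,0,0,0,0,0,0],[0.6,0,0,0,0,0,0]]]'
python3 -m jog '[[[0.6,0,0,5,0,0,0],[0.6,0,0,20,0,0,0],[0.6,0,0,45,0,0,0],[0.6,0,0,65,0,0,0],[0.6,0,0,75,0,0,0]]]'
python3 -m jog '[[[0.6,-10,10,0,0,0,0],[0.6,-35,25,0,0,0,0],[0.6,-65,40,0,0,0,0],[0.6,-90,55,0,0,0,0],[0.6,-100,60,0,0,0,0]]]'
python3 - <<'E'
from loc import *
im,c=save('scene','s9.png'); 
cv2.imwrite('pics/s9c.png',cv2.resize(im[170:310,210:400,::-1],None,fx=4,fy=4,interpolation=cv2.INTER_CUBIC))
print([proj(c,[[622,-108,z]]).round(1).tolist() for z in (16,42,68,94,136)])
t,ct=save('top','t9.png')
for col,near,k,z0 in (('red',(372,161),'lid',88),):
    for I,C,n in((t,ct,(375,150)),(im,c,(290,230))):
        uv,wh=centre(I,C,col,n); p,bb=fit(C,k,uv,z0); print(uv,wh,bb,p)
E
```

```text
t: 34.02
eef_pos: [623.0, -108.4, 294.8]
tcp_rot: [-3.112, -0.432, 0.0]
force: [-0.3, 0.6, -0.2]
opening: 50.6
t: 34.43
eef_pos: [623.7, -108.5, 372.9]
tcp_rot: [3.111, 0.432, 0.005]
force: [0.7, -0.1, 0.6]
opening: 55.3
t: 34.85
eef_pos: [520.0, -47.1, 369.5]
tcp_rot: [-3.111, -0.432, 0.004]
force: [-0.2, -0.8, -0.3]
opening: 55.2
[[[292.0, 256.4]], [[291.6, 247.2]], [[291.3, 237.8]], [[290.9, 228.1]], [[290.2, 211.9]]]
[285.44785276  62.43762781] (58, 4) [26.317505 25.741383] [845.42290702  97.41626523]
[290.78895238 224.63466667] (27, 25) [29.043    27.792145] [ 622.37235588 -107.95129273]
```

View pics/s9c.png

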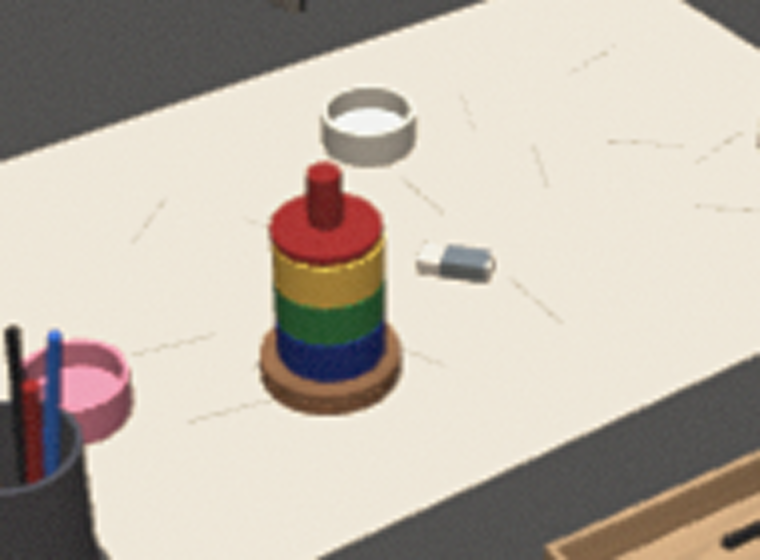

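View pics/t9.png

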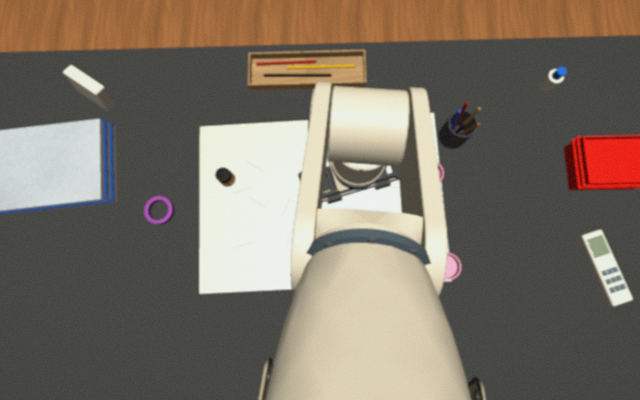

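The scene camera shows blue, green, yellow and lid stacked straight and closed on the stand. The lid fits at (622.4,-108.0), against the stand at (622.0,-108.3) in the same camera. In the top view the arm hides the stack, so it gives no usable lid reading; the tape, bottle and pot look unmoved. The gripper is clear of everything, so I'll settle the arm and hand in.

```bash
python3 -m jog '[[[0.6,0,0,0,0,0,0],[0.6,0,0,0,0,0,0],[0.6,0,0,0,0,0,0],[0.6,0,0,0,0,0,0],[0.6,0,0,0,0,0,0]]]'; python3 -c "
from cell import *
print(hand_in())"
```

```text
t: 35.37
eef_pos: [523.6, -48.8, 369.8]
tcp_rot: [-3.112, -0.431, 0.0]
force: [0.1, -0.2, -0.1]
opening: 54.9
the job is handed in; nothing more can be done
None
```

I stacked the blue dish, green dish, yellow dish and red lid on the stand in that order, and handed the job in at about 35 s. No verdict came back.

- **Seating:** each piece met about 5–6 N of contact at its expected height: TCP z of 208.8, 234.0, 259.7 and 295.6 mm, all within about 0.1 mm. Each was released there, so nothing was dropped.
- **Final position:** in the last scene picture the stack is upright with no gaps. The lid is at (622.4, -108.0) mm, within 0.5 mm of the stand at (622.0, -108.3) in the same camera.
- **Other objects:** the white dish, eraser, tape, bottle and pot look untouched. I judged this by eye and did not re-measure them.
- **Disagreements and failed checks:**
  - The wrist and top cameras differed by about 2 mm. I placed by relative offsets, which cancels that.
  - The yellow dish's first fit in the scene camera was about 13 mm off because its mask was partial, so I did not use it.
  - The last top-camera check of the lid failed because the arm hid the stack, leaving the final position resting on the scene camera and the contact heights.

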